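# Slide the locked sample carriage home under the gauge

## Task

Press the carriage's locking button down and, keeping it down, push the carriage along its rail to the end stop on the side of the measuring gauge, so that the clamped sample stands under the probe. Then let the button come back up, which locks the carriage there. Nothing is to be gripped or lifted: use the fingertips only, keep off the gauge and the sample, and leave everything else where it stands.

Things in the scene. Friction and masses are not known exactly. Their poses are not given: they have to be found in the camera images.
- button_top (a point): Centre of the top face of the locking button: a flat black pad on the robot's side of the carriage, 36 mm across the rail, 40 mm along it. About 53 mm above the worktop when up; it sinks as pressed and travels with the carriage. Its y axis runs along the rail, x across the rail away from the robot, z up. It stands between two upright plates of the carriage.
- lock_button (a joint): How far the button is pressed, m: 0 up, 0.008 fully down (hard stop). Its spring resists with 4 N at the top, 8.5 N fully down, and lifts it when let go. Up, the carriage is locked (1.5 mm of play either way); pressed 5 mm or more it is free. It can lock every 10 mm along the rail and at both end stops; elsewhere a released button stays 4 to 5 mm low until the carriage is moved on.
- plate_pos (a point): Middle of the upper edge, on the inner face, of the upright aluminium plate on the carriage at the +y end of the button. Plate 5 mm thick along the rail, 40 mm wide across it; inner face 30 mm from the button's centre; upper edge 73 mm above the worktop (20 mm above the raised pad). A fingertip holding the pad down can push on the plate ahead of it.
- plate_neg (a point): The same for the like plate at the -y end of the button; 60 mm clear between the two plates.
- carriage (a joint): Position of the carriage along the rail, m, along button_top's +y: -0.070 at one end stop, +0.070 at the other; it starts near the middle. About 1.5 N of friction when unlocked. The carriage is an aluminium plate 140 mm across the rail, 80 mm along it, top 41 mm above the worktop.
- sample_top (a point): Centre of the top face of the cream round sample (54 mm diameter, 20 mm high) clamped on the carriage, 61 mm above the worktop, 78 mm from the button across the rail, on the side away from the robot.
- gauge_tip (a point): Lower tip of the measuring gauge's probe, 67 mm above the worktop. The gauge is a fixed stand beyond the rail, at one end of it or the other: square foot 56 mm, steel post, grey arm reaching over the rail towards the robot, probe 18 mm in diameter; highest point 112 mm. With the carriage at the end stop on that side, sample_top is straight below this tip.
- weight_mid (a point): Bystander: centre of a loose plain steel weight, 42 mm diameter, 24 mm high, standing beyond the rail at the end without the gauge.
- vial_mid (a point): Bystander: centre of a loose upright glass vial with a black cap, 23 mm diameter, 53 mm high, on the far side of the rail near its middle.
- tweezers_mid (a point): Bystander: middle of loose steel tweezers, 128 mm long, 9 mm high, lying on the robot's side of the rail.
Mind the look-alikes: they are no part of the job. There is more than one size of the part that bears gauge_tip; the job needs the larger.

How it is judged:
On the way, in this order (a step that is already met when the one before it is completed fails the run):
1. the locking button is pressed down (5 mm or more) while the carriage is still away from the gauge's end stop (value of joint lock_button above 0.005 m and horizontal distance between sample_top and gauge_tip above 0.02 m and contact force between the fingers and lock_button above 1 N), for 0.1 s.
2. the carriage reaches the end stop under the gauge with the button still held down (horizontal distance between sample_top and gauge_tip below 0.005 m and value of joint lock_button above 0.004 m), for 0.1 s.
At the end, for the whole second after the job is handed in: The carriage stands at the end stop on the gauge's side, at rest, the sample's centre within 5 mm of the probe's axis, and the button is up again (within 1.5 mm), so the carriage is locked (horizontal distance between sample_top and gauge_tip below 0.005 m and value of joint lock_button below 0.0015 m and velocity of joint carriage between -0.005 and 0.005 m/s); the robot touches nothing.
It fails at once if weight lifted or moved more than 20 mm (distance of weight_mid from where it was at the start of the episode above 0.02 m).
It fails at once if vial lifted or moved more than 20 mm (distance of vial_mid from where it was at the start of the episode above 0.02 m).
It fails at once if tweezers lifted or moved more than 20 mm (distance of tweezers_mid from where it was at the start of the episode above 0.02 m).
It fails at once if the gauge is pushed by the robot (over 3 N) (contact force between any of the fingers, the arm and gauge above 3 N).
It fails at once if the clamped sample is pushed by the robot (over 3 N) (contact force between any of the fingers, the arm and clamped_sample_c0 above 3 N).
It also fails if it takes over 37 s, if anything falls off the work surface, if the arm or the gripper's body presses on something with over 40 N, if the wrist force passes 120 N, or if a joint passes its speed limit or range.

## Robot

A 7-joint arm with a two-finger parallel gripper is mounted at the origin on a cart in front of the work surface, level with it; the furniture and walls round the work are solid. World frame = base frame: x ahead of the robot, y to its left, z up, the work surface at z = 0. Lengths are in m, angles in rad, forces in N, time in s.
With the tool pointing down it reaches from about 0.4 to 0.85 m from the base axis. Payload 4.5 kg.
Tool frame: the origin (TCP) lies midway between the tips of the shut fingers; the grasp point (between the pads) lies 19 mm behind it; z points along the fingers, x is the direction in which the jaws open and shut, and the axes are right-handed (so a half turn about z gives the same grasp; the last joint's range is limited). The gripper opens to 88 mm and grips with 3 to 60 N. Pads are 18 mm wide; open, the fingers measure 123 mm over their backs; the gripper's body (75 mm by 187 mm) begins 45 mm behind the grasp point.
Start: joints at [1.205, 0.689, -0.195, 1.565, 0.157, 0.902, -0.215], TCP at [0.243, -0.576, 0.239] pointing down, gripper open.
Joint ranges: [-3.01, 3.01], [-0.46, 2.08], [-1.47, 1.51], [0.13, 2.56], [-1, 4.14], [0.04, 2.09], [-2.66, 2.66]. Speed limits (rad/s): [2.57, 2.57, 3.14, 3.14, 3.14, 3.14, 3.14].

## Interface

Orientations are given as a unit quaternion [x, y, z, w].
In Python, from plant import r gives the robot as it stands. The module is installed in compiled form; this text tells all that it offers.
- The arm moves only by the tool play_rows, never from a script. Its argument "increments" is a list of rows, each a list of 7 numbers: the opening, from 0 (shut) to 1 (fully open), then the shift along the tool's x, y, z in mm, then the turn, a rotation vector about the tool's x, y, z in rad. In form: [[hand, dx, dy, dz, wx, wy, wz], ...]. A call has exactly 8 rows; each row shifts and turns the pose as measured when the row begins, along the tool's axes as they then stand; what a row does not reach is not made up. A row lasts 1/8 s, in which the tool goes at most 62.5 mm and 10.7 degrees, less where a joint would pass 70% of its speed; a pose out of reach is approached as far as the arm can. A call is refused whole if a number of a shift passes 62.5 or a number of a turn 0.188, either way. A call with a gripper value outside its range is refused whole. The fingers move at their own pace and stop on an object; "grip_force" is the grip in N (left out, the last holds). Time passes only in rows, so rows that do not move let the fingers close, or fill a call up. It gives the time, the measured TCP pose, the force and the opening at its end, in the units of the state.
- r.get_state(): the state, without advancing time (a new reading comes with each control period).
- r.snapshot(name): name is "scene" or "top"; returns the picture (400x640x3 uint8, red, green, blue); there is no depth.
- r.get_calibration(name): a dict with "fx", "fy", "cx", "cy" (pixels), "dist" ([k1, k2, p1, p2, k3] as OpenCV has them; the pictures are not rectified), "R" (3x3) and "t" (3): a world point X has camera coordinates R X + t. Camera axes: x right, y down, z forward; pixel columns grow to the right and rows downward; lengths in m; the calibration is good to about 2 mm. A picture is of the moment at which its call begins. get_calibration takes no time and is no camera call.
- r.finish_job(): hands the job in, once; it reports no verdict.
The state is a dict: "clock": time; "q": joint angles; "qd": joint speeds; "joint_torque": joint torques, N m; "tool_pos": TCP position; "eef_rot": TCP orientation; "contact_force": force on the tool from outside, world axes, zero at the start; "moment": the same for the moment, N m; "opening": opening from 0.0 (shut) to 1.0 (fully open).
Only numpy, scipy, OpenCV 4.12 (cv2) and the standard library are available. Lean on these libraries where they do the work, as an engineer would, in place of code of your own. Each camera call takes 0.05 s, during which the arm holds its last target.

## Working session

There is one attempt and no reset: what is moved stays moved. The work goes in short steps, Python scripts to look and compute and a tool call to move; the robot and the scene stay as the last step left them, time stands still between calls to the robot, and variables do not carry over. Pictures are saved under pics/ and viewed, and the job is handed in when it is done.

Besides the shell and the picture viewer there is one more tool, called after "Emit:" in YAML: its name, and indented under it one key for each argument. play_rows: Moves the arm, as the interface text tells. Its arguments: {"type":"object","properties":{"increments":{"type":"array"},"grip_force":{"type":"number"}},"required":["increments"]}

```bash
mkdir -p pics; python3 - <<'E'
from plant import r
import cv2
for n in("scene","top"):
    cv2.imwrite(f"pics/{n}0.png",r.snapshot(n)[...,::-1]); c=r.get_calibration(n); print(n,c)
s=r.get_state();print(s["clock"],s["tool_pos"],s["eef_rot"],s["contact_force"],s["opening"])
E
```

```text
scene {'fx': 506.7809656054276, 'fy': 506.7809656054276, 'cx': 313.62672589011277, 'cy': 200.75506787992447, 'dist': array([-0.13147217,  0.        ,  0.        ,  0.        ,  0.        ]), 'R': array([[ 0.51752602, -0.85565731, -0.00416858],
       [-0.59486305, -0.35627979, -0.72055719],
       [ 0.61506485,  0.37538683, -0.69338298]]), 't': array([-0.00684064,  0.5163012 ,  0.42669091])}
top {'fx': 385.7267025021231, 'fy': 385.7267025021231, 'cx': 312.996323139015, 'cy': 197.41472936417387, 'dist': array([-0.03602192,  0.        ,  0.        ,  0.        ,  0.        ]), 'R': array([[ 0.03056484, -0.99953167, -0.0014954 ],
       [-0.97653695, -0.02954254, -0.21331392],
       [ 0.21316984,  0.00798022, -0.97698257]]), 't': array([0.32680601, 0.5836641 , 0.78570233])}
0.1 [ 0.24300321 -0.57521466  0.23798687] [ 8.33462016e-01 -5.52576128e-01 -7.23624894e-04 -4.08267694e-04] [-0.55060953 -0.79307848 -0.28627796] 1.0013668494631238
```

View pics/scene0.png

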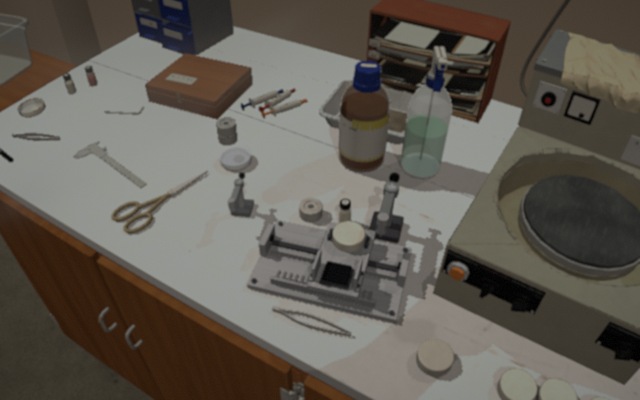

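View pics/top0.png

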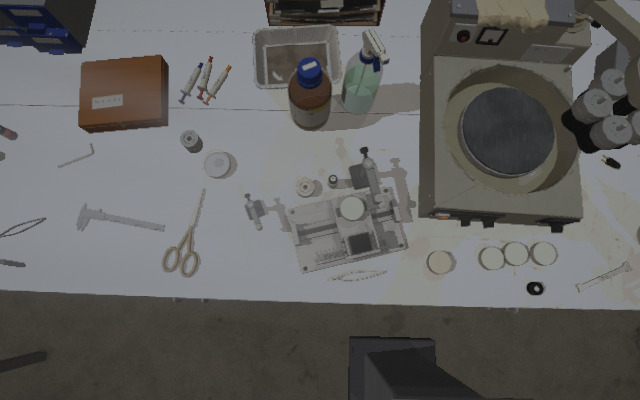

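```bash
python3 - <<'E'
import cv2
a=cv2.imread("pics/top0.png")[140:290,235:425]; cv2.imwrite("pics/topc.png",cv2.resize(a,None,fx=4,fy=4,interpolation=cv2.INTER_CUBIC))
a=cv2.imread("pics/scene0.png")[165:345,220:450]; cv2.imwrite("pics/scenec.png",cv2.resize(a,None,fx=3.3,fy=3.3,interpolation=cv2.INTER_CUBIC))
E
```

```text
(no output)
```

View pics/topc.png

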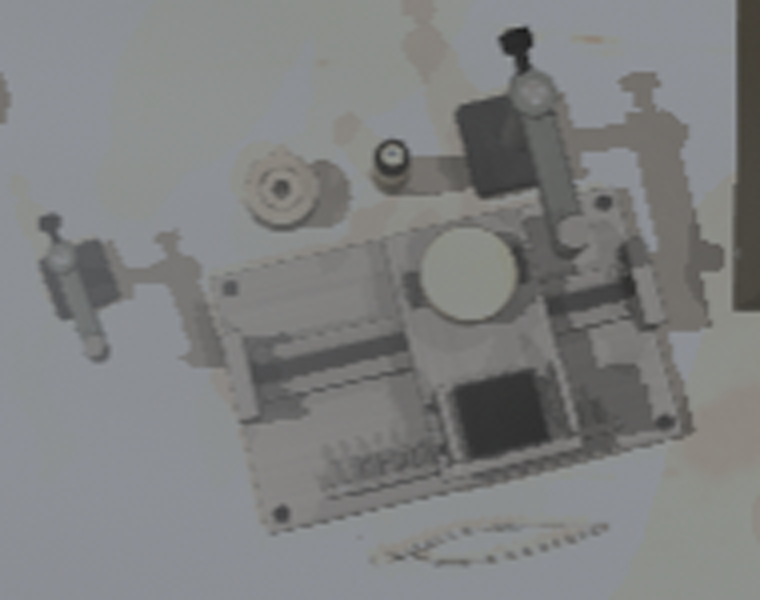

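View pics/scenec.png

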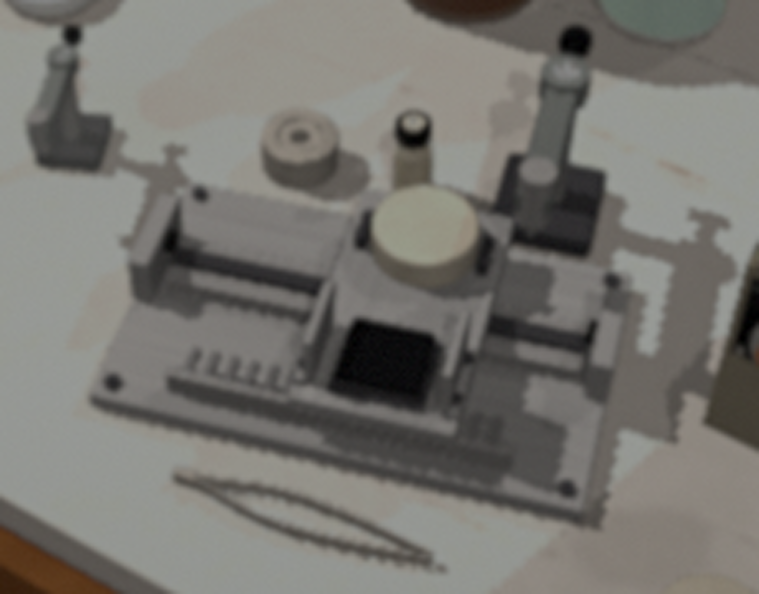

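Candidates: large gauge at top px (368,168), scene (388,205), against small look-alike gauge at top (253,208). The large one (-y end) is mine. Button: black pad at top (360,243), scene (337,273). Sample at top (352,208).

```bash
cat > h.py <<'E'
import numpy as np,cv2
from plant import r
def ray(n,uv,z):
    c=r.get_calibration(n);K=np.array([[c["fx"],0,c["cx"]],[0,c["fy"],c["cy"]],[0,0,1]])
    p=cv2.undistortPoints(np.array(uv,float).reshape(-1,1,2),K,np.array(c["dist"]))[:,0]
    d=np.c_[p,np.ones(len(p))]@c["R"]; o=-c["R"].T@c["t"]
    return o+d*((z-o[2])/d[:,2])[:,None]
def blob(img,box,f):
    x0,y0,x1,y1=box;m=np.zeros(img.shape[:2],np.uint8);m[y0:y1,x0:x1]=f(img[y0:y1,x0:x1].astype(int))*255
    n,l,s,c=cv2.connectedComponentsWithStats(m);k=1+np.argmax(s[1:,4]);mm=(l==k).astype(np.uint8)
    cs=max(cv2.findContours(mm,0,2)[0],key=cv2.contourArea);return cs,c[k],s[k]
E
python3 - <<'E'
from h import *
T=cv2.imread("pics/top0.png");S=cv2.imread("pics/scene0.png")
dark=lambda i:i.max(2)<45
for n,I,b in(("top",T,(340,225,378,262)),("scene",S,(312,255,362,295))):
    cs,c,s=blob(I,b,dark);print(n,c,s)
    w=ray(n,cs[:,0],.053)[:,:2];print(" ctr",ray(n,[c],.053)[0],"rect",cv2.minAreaRect(w.astype(np.float32)*1000))
cream=lambda i:(i[...,2]-i[...,0]>8)&(i.sum(2)>390)
for n,I,b in(("top",T,(335,190,370,225)),("scene",S,(328,215,370,255))):
    cs,c,s=blob(I,b,lambda i:(i[...,2]-i[...,0]>12)&(i.sum(2)>(330 if n=="top" else 420)));print(n,c,s,ray(n,[c],.061)[0], I[208 if n=="top" else 233,350])
# base-plate screws (top): topc coords/4+offset
sc=np.array([(230,288),(603,202),(281,514),(665,422)])/4+[235,140]
print(ray("top",sc,.012))
# probe bottom in topc ~ (577,240), scene (535,222)/3.3
print("probe",ray("top",[[235+572/4,140+235/4]],.09),)
E
```

```text
Traceback (most recent call last):
  File "h.py", line 10, in blob
    n,l,s,c=cv2.connectedComponentsWithStats(m);k=1+np.argmax(s[1:,4]);mm=(l==k).astype(np.uint8)
                                                    ~~~~~~~~~^^^^^^^^^
ValueError: attempt to get argmax of an empty sequence
```

```bash
python3 - <<'E'
from h import *
T=cv2.imread("pics/top0.png");S=cv2.imread("pics/scene0.png")
print(T[232:256:3,345:375:3].max(2));print(S[262:290:3,322:354:3].max(2));print(T[208,340:366:3],S[230,330:368:4])
for n,I,b,th in(("top",T,(340,225,378,262),75),("scene",S,(312,255,362,295),40)):
  for d in(-6,6):
    cs,c,s=blob(I,b,lambda i:i.max(2)<th+d);print(n,c,s)
    w=ray(n,cs[:,0],.053)[:,:2];print(" ctr",ray(n,[c],.053)[0],"rect",cv2.minAreaRect(w.astype(np.float32)*1000))
sc=np.array([(230,288),(603,202),(281,514),(665,422)])/4+[235,140]
print(ray("top",sc,.012))
E
```

```text
[[128 128 128 128 121 114 109  81 103  84]
 [127 116 102  79  59  54  54  53  74  77]
 [126  72  55  53  54  54  52  52  56  87]
 [117  85  54  53  53  52  52  51  51  76]
 [102  94  55  51  53  51  51  50  50  82]
 [ 86 108  58  52  52  51  51  50  50  81]
 [100 127  76  52  52  51  50  52  56  83]
 [ 82 116  82  55  60  79 123 120 120 114]]
[[117 116  31  47  80 104 112 120 118 116 118]
 [ 81  50   7   8  11  12  16  34  58  81 117]
 [ 76  17   8  14  12  10   9  12  14   9  68]
 [ 60   6   8  12  10  16  11  12  16  11  31]
 [ 38  10  10  13  11  14  14  12  14  15  40]
 [ 16  11  11  13  14  10  12  15  13  16  51]
 [ 21  15  12  13  11  11  11  13   8  28  57]
 [ 32  29  26  26  24  18  12  10  13  38  60]
 [116  95  64  59  52  42  37  29  24  56  63]
 [ 84 104 112 118 120 112  92  81  62  79  82]]
[[117 121 120]
 [135 141 138]
 [135 141 138]
 [135 141 138]
 [133 141 138]
 [133 142 139]
 [132 141 138]
 [131 140 139]
 [ 87  92  95]] [[ 61  61  63]
 [132 148 147]
 [135 151 150]
 [134 151 150]
 [134 150 150]
 [134 150 150]
 [134 150 151]
 [133 149 150]
 [126 141 149]
 [106 108 111
[... 255 characters left out ...]
8]
 ctr [0.47751922 0.23758858 0.053     ] rect ((478.3572998046875, 234.5817108154297), (41.82429504394531, 57.193511962890625), 14.78231143951416)
scene [336.47563025 274.78991597] [320 262  33  26 595]
 ctr [0.47238144 0.23679129 0.053     ] rect ((472.7664794921875, 236.3215789794922), (42.093894958496094, 43.45606994628906), 15.646883964538574)
scene [336.63093415 275.12863706] [320 262  34  27 653]
 ctr [0.47193703 0.23626983 0.053     ] rect ((472.4425048828125, 236.10421752929688), (44.050872802734375, 45.19291305541992), 14.803385734558105)
[[0.54860639 0.39125355 0.012     ]
 [0.60641395 0.17455485 0.012     ]
 [0.42053744 0.35723157 0.012     ]
 [0.47857624 0.14030413 0.012     ]]
```

```bash
python3 - <<'E'
from h import *
for p,z in(((420,216),0),((420,216),.1),((433,56),.1),((436,56),.2),((580,228),0)): print("top",p,z,ray("top",[p],z)[0].round(3))
for p,z in(((440,292),0),((443,270),.05),((497,138),.15),((590,355),.0),((640,375),0)): print("scene",p,z,ray("scene",[p],z)[0].round(3))
a=cv2.imread("pics/scene0.png")[20:400,400:640]; cv2.imwrite("pics/furn.png",cv2.resize(a,None,fx=1.5,fy=1.5))
# gauge probe: top ray & sample
yb=np.array([-.258,.966]);xb=np.array([.966,.258])
B=np.array([.476,.238])
def rel(w): d=w[:2]-B; return (d@xb*1000).round(1),(d@yb*1000).round(1)
for nm,n,p,z in(("sample","top",(352,208),.061),("sample","scene",(348.5,234),.061),("probe","top",(379,199),.1),("probe","scene",(383,217),.1),("tweez","top",(357,275),.005),("vial","top",(333,179),.05),
 ("plate-","scene",(365,262),.073),("g post","top",(368,163),.11)):
    w=ray(n,[p],z)[0];print(nm,w.round(3),rel(w))
E
```

```text
top (420, 216) 0 [0.55  0.092 0.   ]
top (420, 216) 0.1 [0.533 0.12  0.1  ]
top (433, 56) 0.1 [0.907 0.078 0.1  ]
top (436, 56) 0.2 [0.843 0.104 0.2  ]
top (580, 228) 0 [ 0.532 -0.289  0.   ]
scene (440, 292) 0 [0.564 0.094 0.   ]
scene (443, 270) 0.05 [0.567 0.1   0.05 ]
scene (497, 138) 0.15 [0.804 0.108 0.15 ]
scene (590, 355) 0.0 [ 0.568 -0.151  0.   ]
scene (640, 375) 0 [ 0.57 -0.23  0.  ]
sample [0.553 0.258 0.061] (np.float64(79.4), np.float64(-0.3))
sample [0.549 0.258 0.061] (np.float64(75.8), np.float64(0.4))
probe [0.566 0.205 0.1  ] (np.float64(78.7), np.float64(-54.9))
probe [0.576 0.213 0.1  ] (np.float64(90.5), np.float64(-49.9))
tweez [0.41  0.24  0.005] (np.float64(-63.5), np.float64(19.0))
vial [0.62  0.301 0.05 ] (np.float64(155.5), np.float64(23.3))
plate- [0.502 0.205 0.073] (np.float64(16.3), np.float64(-38.9))
g post [0.641 0.23  0.11 ] (np.float64(157.7), np.float64(-50.6))
```

View pics/furn.png

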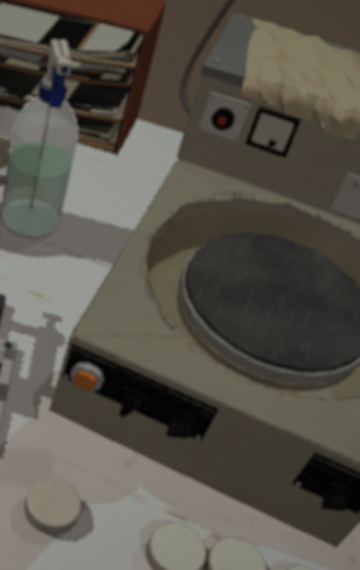

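```bash
python3 - <<'E'
from h import *
for z in(.05,.07,.09,.11,.13): print(z,ray("scene",[(449,249)],z)[0].round(3),ray("top",[(420,216)],z)[0].round(3),ray("top",[(428,130)],z)[0].round(3))
E
```

```text
0.05 [0.612 0.107 0.05 ] [0.541 0.106 0.05 ] [0.745 0.081 0.05 ]
0.07 [0.594 0.104 0.07 ] [0.538 0.111 0.07 ] [0.737 0.087 0.07 ]
0.09 [0.576 0.101 0.09 ] [0.534 0.117 0.09 ] [0.729 0.093 0.09 ]
0.11 [0.558 0.098 0.11 ] [0.531 0.122 0.11 ] [0.72  0.099 0.11 ]
0.13 [0.539 0.095 0.13 ] [0.527 0.128 0.13 ] [0.712 0.105 0.13 ]
```

Emit:
play_rows:
  increments:
    - [0,-36,-43,0,0,0,0]
    - [0,-36,-43,0,0,0,0]
    - [0,-36,-43,0,0,0,0]
    - [0,-36,-43,0,0,0,0]
    - [0,-36,-43,0,0,0,0]
    - [0,-36,-43,0,0,0,0]
    - [0,-36,-43,0,0,0,0]
    - [0,-36,-43,0,0,0,0]

```text
clock: 1.1
tool_pos: [0.4517, -0.1694, 0.2352]
eef_rot: [0.83, -0.557, -0.002, 0.0]
contact_force: [0.6, -0.4, -0.1]
opening: 0.118
```

Emit:
play_rows:
  increments:
    - [0,-45.4,-21.4,0,0,0,0]
    - [0,-45.4,-21.4,0,0,0,0]
    - [0,-45.4,-21.4,0,0,0,0]
    - [0,-45.4,-21.4,0,0,0,0]
    - [0,-45.4,-21.4,0,0,0,0]
    - [0,-45.4,-21.4,0,0,0,0]
    - [0,-45.4,-21.4,0,0,0,0]
    - [0,-45.4,-21.4,0,0,0,0]

```text
clock: 2.1
tool_pos: [0.4728, 0.2455, 0.2342]
eef_rot: [0.831, -0.557, -0.001, 0.001]
contact_force: [1.5, -0.4, 0.9]
opening: 0.002
```

Emit:
play_rows:
  increments:
    - [0,0,0,0,0,0,0.15]
    - [0,0,0,10,0,0,0.15]
    - [0,0,0,20,0,0,0.14]
    - [0,0,0,20,0,0,0]
    - [0,0,0,20,0,0,0]
    - [0,0,0,20,0,0,0]
    - [0,0,0,10,0,0,0]
    - [0,0,0,0,0,0,0]

```text
clock: 3.1
tool_pos: [0.4701, 0.253, 0.1296]
eef_rot: [-0.688, 0.726, 0.003, -0.001]
contact_force: [-0.2, 0.1, -0.5]
opening: 0.004
```

```bash
python3 - <<'E'
from h import *
from scipy.spatial.transform import Rotation as Ro
for n in("scene","top"):
    I=r.snapshot(n)[...,::-1]; cv2.imwrite(f"pics/{n}1.png",I)
    c=I[150:330,230:440]
    cv2.imwrite(f"pics/{n}1c.png",cv2.resize(c,None,fx=3.3,fy=3.3,interpolation=cv2.INTER_CUBIC))
s=r.get_state();print(s["clock"],s["tool_pos"],Ro.from_quat(s["eef_rot"]).as_matrix().round(3),s["contact_force"],s["opening"])
E
```

```text
3.2 [0.47063038 0.25329028 0.13043234] [[-0.053 -0.999 -0.004]
 [-0.999  0.053  0.003]
 [-0.003  0.004 -1.   ]] [-1.00390898  1.56121927  0.10607527] 0.0049320728623563955
```

View pics/scene1c.png

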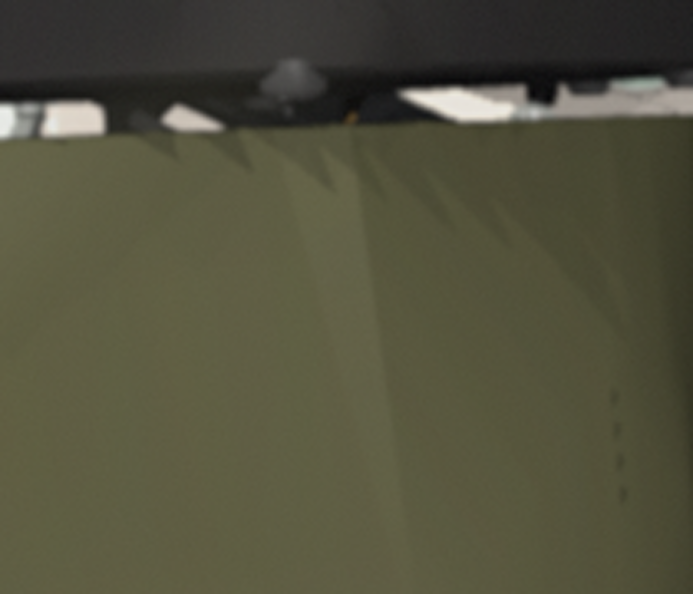

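View pics/top1c.png

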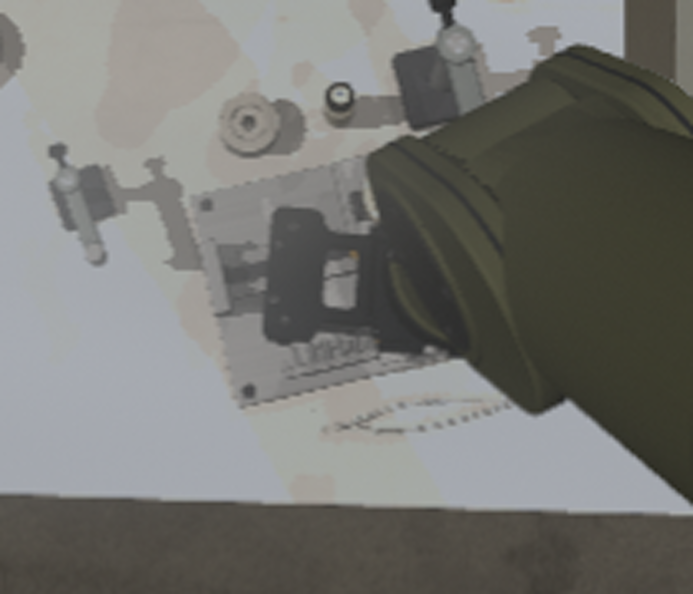

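Emit:
play_rows:
  increments:
    - [0,10,-1.5,5,0,0,0]
    - [0,8,-1.5,10,0,0,0]
    - [0,3,0,10,0,0,0]
    - [0,0,0,10,0,0,0]
    - [0,0,0,8,0,0,0]
    - [0,0,0,4,0,0,0]
    - [0,0,0,0,0,0,0]
    - [0,0,0,0,0,0,0]

```text
clock: 4.2
tool_pos: [0.4734, 0.2311, 0.081]
eef_rot: [-0.688, 0.726, 0.002, 0.001]
contact_force: [-0.3, 0.3, 0.0]
opening: 0.003
```

Emit:
play_rows:
  increments:
    - [0,-2,0,5,0,0,0]
    - [0,-1,0,6,0,0,0]
    - [0,0,0,5,0,0,0]
    - [0,0,0,4,0,0,0]
    - [0,0,0,2,0,0,0]
    - [0,0,0,2,0,0,0]
    - [0,0,0,1,0,0,0]
    - [0,0,0,0,0,0,0]

```text
clock: 5.2
tool_pos: [0.4738, 0.2348, 0.0547]
eef_rot: [-0.688, 0.726, 0.002, 0.001]
contact_force: [0.0, 0.5, 0.3]
opening: 0.002
```

Emit:
play_rows:
  increments:
    - [0,0,0,2,0,0,0]
    - [0,0,0,2,0,0,0]
    - [0,0,0,2,0,0,0]
    - [0,0,0,2,0,0,0]
    - [0,0,0,2,0,0,0]
    - [0,0,0,2,0,0,0]
    - [0,0,0,2,0,0,0]
    - [0,0,0,2,0,0,0]

```text
clock: 6.2
tool_pos: [0.474, 0.2349, 0.0453]
eef_rot: [-0.688, 0.726, 0.002, 0.003]
contact_force: [-4.7, -1.3, 23.8]
opening: 0.003
```

Emit:
play_rows:
  increments:
    - [0,2,-0.6,1.5,0,0,0]
    - [0,3.8,-1.2,1.5,0,0,0]
    - [0,3.8,-1.2,1.5,0,0,0]
    - [0,3.8,-1.2,1.5,0,0,0]
    - [0,3.8,-1.2,1.5,0,0,0]
    - [0,3.8,-1.2,1.5,0,0,0]
    - [0,3.8,-1.2,1.5,0,0,0]
    - [0,3.8,-1.2,1.5,0,0,0]

```text
clock: 7.2
tool_pos: [0.4797, 0.2137, 0.0453]
eef_rot: [-0.69, 0.723, 0.005, 0.009]
contact_force: [-3.3, 1.3, 18.5]
opening: 0.006
```

Emit:
play_rows:
  increments:
    - [0,3.8,-1.2,1.5,0,0,0]
    - [0,3.8,-1.2,1.5,0,0,0]
    - [0,3.8,-1.2,1.5,0,0,0]
    - [0,3.8,-1.2,1.5,0,0,0]
    - [0,3.8,-1.2,1.5,0,0,0]
    - [0,3.8,-1.2,1.5,0,0,0]
    - [0,3.8,-1.2,1.5,0,0,0]
    - [0,3.8,-1.2,1.5,0,0,0]

```text
clock: 8.2
tool_pos: [0.486, 0.1899, 0.0454]
eef_rot: [-0.692, 0.721, 0.008, 0.015]
contact_force: [-4.3, 0.6, 20.2]
opening: 0.005
```

```bash
python3 -c "
from scipy.spatial.transform import Rotation as R
q=R.from_quat([-.692,.721,.008,.015]);print((q.inv()*R.from_quat([-.688,.726,0,0])).as_rotvec(), q.as_matrix())"
```

```text
[-0.00902714  0.03279942  0.01269242] [[-0.0408571  -0.9991091   0.01056863]
 [-0.99862862  0.04117943  0.03232852]
 [-0.03273493 -0.00923329 -0.99942142]]
```

Emit:
play_rows:
  increments:
    - [0,3.8,-1.2,1.5,-0.001,0.006,0.002]
    - [0,3.8,-1.2,1.5,-0.001,0.006,0.002]
    - [0,3.8,-1.2,1.5,-0.001,0.006,0.002]
    - [0,3.8,-1.2,1.5,-0.001,0.006,0.002]
    - [0,3.8,-1.2,1.5,-0.001,0.006,0.002]
    - [0,3.8,-1.2,1.5,-0.001,0.006,0.002]
    - [0,3.8,-1.2,1.5,-0.001,0.006,0.002]
    - [0,3.8,-1.2,1.5,-0.001,0.006,0.002]

```text
clock: 9.2
tool_pos: [0.4874, 0.185, 0.0453]
eef_rot: [-0.695, 0.719, 0.007, 0.006]
contact_force: [-6.0, 5.9, 19.8]
opening: 0.006
```

```bash
python3 - <<'E'
from h import *
for n in("scene","top"):
    I=r.snapshot(n)[...,::-1]; cv2.imwrite(f"pics/{n}2.png",I)
    c=I[150:330,230:440]
    cv2.imwrite(f"pics/{n}2c.png",cv2.resize(c,None,fx=3.3,fy=3.3,interpolation=cv2.INTER_CUBIC))
s=r.get_state();print(s["clock"],s["tool_pos"],s["contact_force"])
E
```

```text
9.3 [0.48740187 0.18493363 0.04535522] [-5.80354745  5.59695852 19.86696239]
```

View pics/scene2c.png

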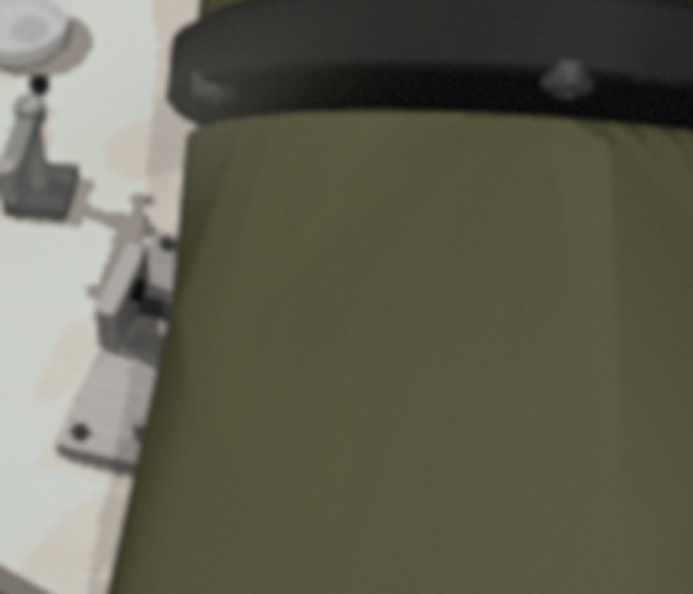

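View pics/top2c.png

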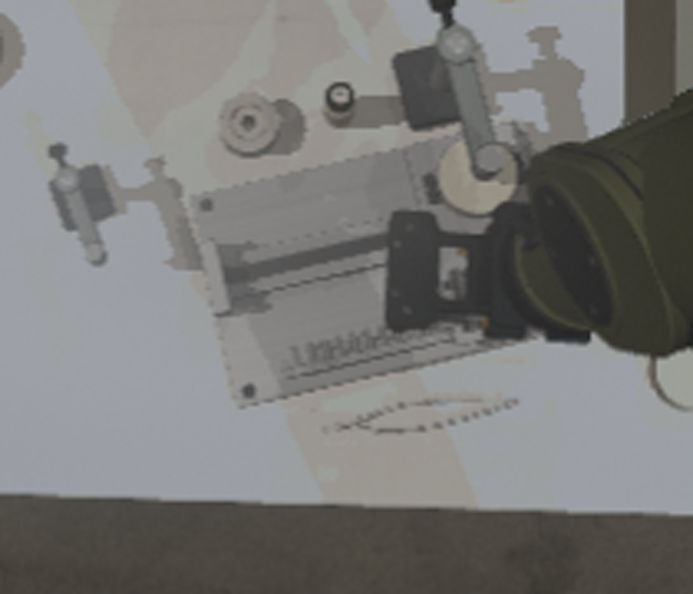

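```bash
python3 - <<'E'
from h import *
I=cv2.imread("pics/top2.png")
c=I[180:225,355:400]; cv2.imwrite("pics/t2z.png",cv2.resize(c,None,fx=13,fy=13,interpolation=cv2.INTER_CUBIC))
yb=np.array([-.258,.966]);xb=np.array([.966,.258]);B=np.array([.476,.238])
for p,z in(((375,204),.061),((379.2,198.7),.098),((379.2,198.7),.105),((379.2,198.7),.112)):
    w=ray("top",[p],z)[0];d=w[:2]-B;print(p,z,w.round(3),(d@xb*1000).round(1),(d@yb*1000).round(1))
E
```

```text
(375, 204) 0.061 [0.563 0.208 0.061] 76.4 -51.9
(379.2, 198.7) 0.098 [0.567 0.204 0.098] 79.6 -55.9
(379.2, 198.7) 0.105 [0.566 0.206 0.105] 78.4 -54.4
(379.2, 198.7) 0.112 [0.564 0.207 0.112] 77.2 -52.9
```

View pics/t2z.png

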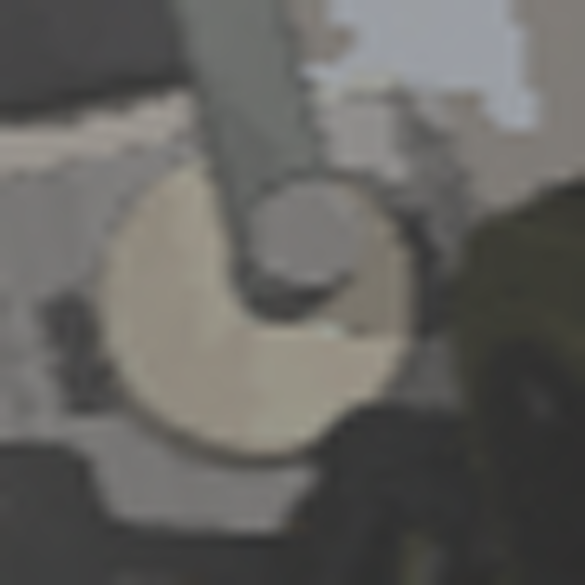

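Emit:
play_rows:
  increments:
    - [0,5,-1.6,1.5,0,0,0]
    - [0,6,-2,1.5,0,0.003,0]
    - [0,6,-2,1.5,0,0.003,0]
    - [0,6,-2,1.5,0,0.003,0]
    - [0,6,-2,1.5,0,0.003,0]
    - [0,6,-2,1.5,0,0.003,0]
    - [0,6,-2,1.5,0,0.003,0]
    - [0,6,-2,1.5,0,0.003,0]

```text
clock: 10.3
tool_pos: [0.488, 0.1839, 0.0455]
eef_rot: [0.71, -0.704, -0.022, -0.015]
contact_force: [-6.7, 9.2, 20.6]
opening: 0.006
```

Emit:
play_rows:
  increments:
    - [0,2,-0.6,0,0,0,0]
    - [0,1.5,-0.5,-2,0,0,0]
    - [0,1,-0.3,-2,0,0,0]
    - [0,0.5,-0.2,-2,0,0,0]
    - [0,0,0,-2,0,0,0]
    - [0,0,0,-3,0,0,0]
    - [0,0,0,-4,0,0,0]
    - [0,-1,0.3,-5,0,0,0]

```text
clock: 11.3
tool_pos: [0.488, 0.1827, 0.0673]
eef_rot: [0.712, -0.702, -0.024, -0.017]
contact_force: [-0.6, -0.1, -0.1]
opening: 0.006
```

Emit:
play_rows:
  increments:
    - [0,0,0,-10,0,0,0]
    - [0,0,0,-20,0,0,0]
    - [0,0,0,-25,0,0,0]
    - [0,0,0,-30,0,0,0]
    - [0,0,0,-30,0,0,0]
    - [0,0,0,-20,0,0,0]
    - [0,20,0,0,0,0,0]
    - [0,40,0,0,0,0,0]

```text
clock: 12.3
tool_pos: [0.4909, 0.117, 0.2084]
eef_rot: [0.714, -0.699, -0.023, -0.02]
contact_force: [0.4, -0.8, -0.6]
opening: 0.005
```

Emit:
play_rows:
  increments:
    - [0,50,0,0,0,0,0]
    - [0,50,0,0,0,0,0]
    - [0,50,0,0,0,0,0]
    - [0,50,0,0,0,0,0]
    - [0,50,0,0,0,0,0]
    - [0,30,0,0,0,0,0]
    - [0,0,0,0,0,0,0]
    - [0,0,0,0,0,0,0]

```text
clock: 13.3
tool_pos: [0.4961, -0.1738, 0.1957]
eef_rot: [0.713, -0.701, -0.021, -0.021]
contact_force: [-0.3, 0.2, -0.8]
opening: 0.006
```

```bash
python3 - <<'E'
from h import *
for n in("scene","top"):
    I=r.snapshot(n)[...,::-1]; cv2.imwrite(f"pics/{n}3.png",I)
    c=I[150:330,230:440]
    cv2.imwrite(f"pics/{n}3c.png",cv2.resize(c,None,fx=3.3,fy=3.3,interpolation=cv2.INTER_CUBIC))
s=r.get_state();print(s["clock"],s["tool_pos"],s["contact_force"])
E
```

```text
13.4 [ 0.49612673 -0.17355929  0.1956162 ] [-0.3868879   0.56191373 -0.26997957]
```

View pics/scene3c.png

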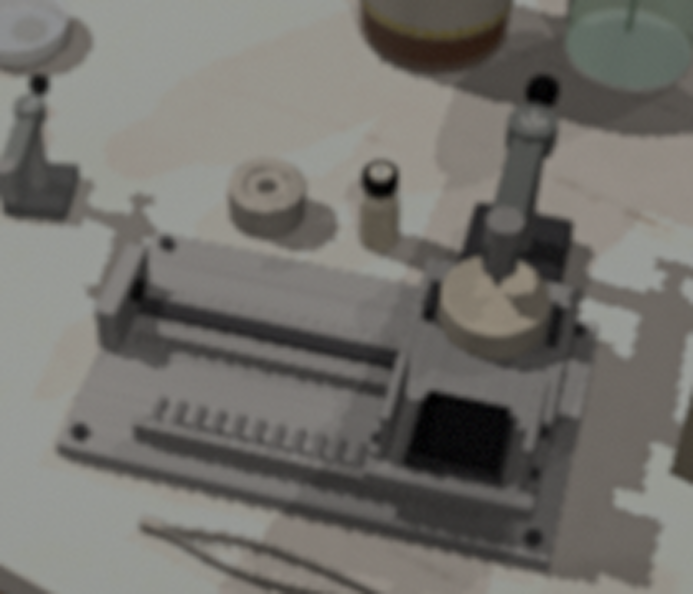

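View pics/top3c.png

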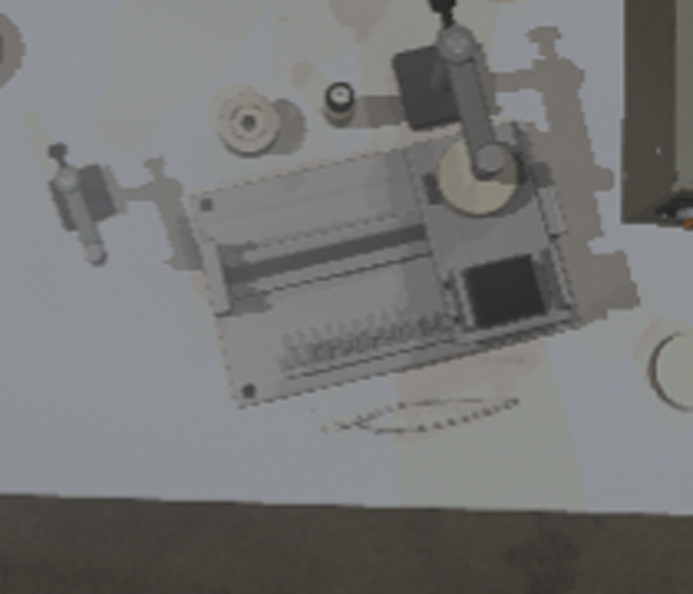

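```bash
python3 - <<'E'
from h import *
yb=np.array([-.258,.966]);xb=np.array([.966,.258])
for k,bt,bs in((0,(340,225,378,262),(312,255,362,295)),(3,(365,222,402,254),(345,262,394,302))):
  C=[]
  for n,b,th in(("top",bt,70),("scene",bs,38)):
    I=cv2.imread(f"pics/{n}{k}.png");cs,c,s=blob(I,b,lambda i:i.max(2)<th);C.append(c)
    w=ray(n,[c],.053)[0];print(k,n,c.round(1),s[4],w.round(4),"along",(w[:2]@yb).round(4),"across",(w[:2]@xb).round(4))
  # two-ray closest height
  zs=np.linspace(.03,.08,101);d=[np.linalg.norm(ray("top",[C[0]],z)-ray("scene",[C[1]],z)) for z in zs];print("z best",zs[np.argmin(d)],min(d))
  I=cv2.imread(f"pics/scene{k}.png")
  c=I[bs[1]-15:bs[3]+10,bs[0]-10:bs[2]+15];cv2.imwrite(f"pics/b{k}.png",cv2.resize(c,None,fx=7,fy=7,interpolation=cv2.INTER_CUBIC))
a=cv2.imread("pics/b0.png");b=cv2.imread("pics/b3.png");h=min(a.shape[0],b.shape[0]);w=min(390,a.shape[1],b.shape[1])
cv2.imwrite("pics/bb.png",np.hstack([a[:h,:w],b[:h,:w]]))
E
```

```text
0 top [360.  243.1] 371 [0.4772 0.2392 0.053 ] along 0.1079 across 0.5226
0 scene [336.6 274.8] 615 [0.4724 0.2366 0.053 ] along 0.1066 across 0.5174
z best 0.046 0.0009270977154641388
3 top [382.5 238. ] 388 [0.4898 0.1901 0.053 ] along 0.0573 across 0.5222
3 scene [369.  282.4] 658 [0.4849 0.1876 0.053 ] along 0.0562 across 0.5168
z best 0.046 0.0010108854481905845
```

View pics/bb.png

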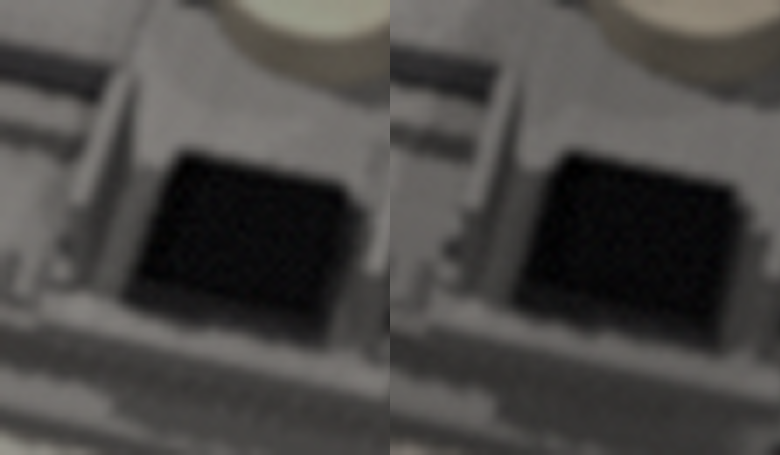

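```bash
python3 - <<'E'
from h import *
yb=np.array([-.258,.966]);xb=np.array([.966,.258])
def tri(a,b,nm):
  zs=np.linspace(.04,.14,201);A=[ray("top",[a],z)[0] for z in zs];B=[ray("scene",[b],z)[0] for z in zs]
  i=np.argmin([np.linalg.norm(p-q) for p,q in zip(A,B)]);m=(A[i]+B[i])/2;print(nm,m.round(4),"along",(m[:2]@yb).round(4),"across",(m[:2]@xb).round(4),np.linalg.norm(A[i]-B[i]).round(4))
tri((230+491/3.3,150+157/3.3),(230+506/3.3,150+220/3.3),"probe top")
tri((230+478/3.3,150+176/3.3),(230+497/3.3,150+296/3.3),"sample top")
a=cv2.imread("pics/scene3.png")[205:265,355:405];b=cv2.imread("pics/top3.png")[180:240,355:405]
cv2.imwrite("pics/ps.png",cv2.resize(np.hstack([a,b]),None,fx=8,fy=8,interpolation=cv2.INTER_CUBIC))
E
```

```text
probe top [0.5661 0.2082 0.1125] along 0.0551 across 0.6006 0.0012
sample top [0.5647 0.2079 0.061 ] along 0.0551 across 0.5991 0.0002
```

View pics/ps.png

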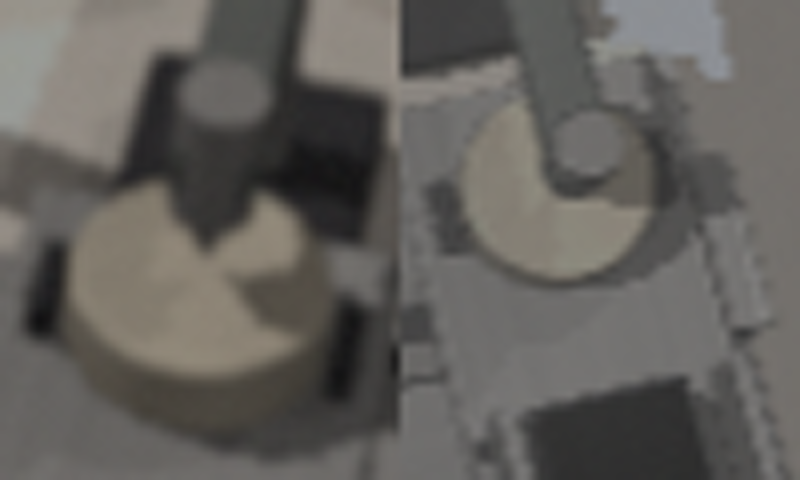

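Two-view triangulation puts the sample axis within about 1.5 mm of the probe axis. The button is at its raised height and the arm is clear, so I'm handing in.

```bash
python3 - <<'E'
from plant import r
print(r.finish_job())
E
```

```text
the job is handed in; nothing more can be done
None
```

The job is handed in at about 13.5 s. I held the locking button fully down with the shut fingertips and pushed the carriage about 50 mm to the end stop under the larger gauge, at the −y end. I then let the button rise and moved the arm clear. `finish_job` gives no verdict.

- **End stop:** the carriage stopped hard. Pushing harder, with about 9 N against the motion, moved the tool only about 1 mm. The travel also fits the measured middle of the rail.
- **Sample under probe:** in two views the sample's centre is about 1.5 mm from the probe's axis. Earlier measurements from the top camera alone gave 1 to 4 mm along the rail, because the height of the probe's top was assumed.
- **Button:** it looks the same height as at the start. Both pictures give 46 mm, which disagrees with the stated 53 mm. I put that down to a bias in the masking that affects both pictures equally, so I trust the comparison rather than the number.
- **Bystanders:** the vial, weight and tweezers looked unmoved in the pictures; I did not measure them.
- **Tool tilt:** the tool tilted about 3° during the push, with no visible consequence.

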